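# Close up the finishing chest

### The job

Close up the wooden finishing chest at the end of the job: push both of its drawers fully home and slide its lid across over the open bay until it is fully shut against the end stop, in any order. Just push with the fingertips: the lid stays down in its guides and is not lifted, and nothing is picked up. Leave the copper bowl in the bay, and the vase, the tin and the brush beside the chest, where they are.

Things in the scene. Friction and masses are not known exactly. Their poses are not given: they have to be found in the camera images.
- chest: Low dark wooden chest fixed to the bench, 160 (its x) x 350 (y) x 82 mm high. Origin: centre of its footprint on the bench; x from its front (robot side) to its back, y to the left seen from the robot, yaw within 0.2 rad. At y -175 to +10 mm: flat deck at z 70 mm over two drawers. Guide strips 13 wide, 12 high (top z 82 mm) run along both long edges and across both ends.
- lid: Loose wooden lid, about 0.35 kg, flat between the guides (2 mm play): board 130 (x) x 160 (y) x 8 mm with a raised centre panel 100 x 100 mm, its top 26 mm above the lid's underside. Origin: centre of its underside, at chest z 70 mm; axes as the chest's. Starts 70 to 145 mm short of shut, over the drawers. Slides to chest +y, friction 1.5 to 3.5 N. Shut: origin at chest y +82 mm.
- chest_bay (a point): Centre of the mouth of the chest's open bay, level with its rim (chest x 0, y +83, z 70 mm). The bay is 110 mm (x) by 134 mm (y), its floor at z 6 mm.
- chest_stop (a point): Middle of the inner face of the +y end stop, against which the lid's +y edge rests when shut (chest x 0, y +162, z 76 mm).
- drawer_right (a joint): Opening in m of the right-hand drawer (seen from the robot): 0 = fully home, grows as it comes out towards the chest's -x. Starts 0.025 to 0.055. Slides with about 1.5 N friction, without a spring.
- drawer_middle (a joint): Opening in m of the other drawer, in the middle of the chest; as for drawer_right.
- drawer_right_front (a point): Centre of the outer face of the right-hand drawer's flat front, a panel 84 mm wide, 56 mm high and 12 mm thick with no handle (only a flat brass inlay), facing the chest's -x; 34 mm above the bench. Chest y = -128.5 mm; chest x = -80 mm when home.
- drawer_middle_front (a point): The same for the middle drawer, chest y = -40.5 mm.
- bowl: Small loose copper bowl standing in the bay, 72 mm across the rim, 36 mm high, so it clears the lid. Origin: centre of its underside. Leave alone.
- vase: Dark bronze vase standing on the bench beyond the chest's +y end, 88 mm across, 152 mm high. Origin: centre of its underside. Leave alone.
- tin: Small upright aluminium wax tin, 54 mm across, 45 mm high, on the bench before the bay. Origin: centre of its underside. Leave alone.
- brush: Flat hand brush with a wooden handle lying on the bench off the chest's -y end, 200 mm long, 42 mm wide, 20 mm high. Origin: middle of its length, underside. Leave alone.
There are look-alikes about, which are no part of the job. What is meant by the lid is not blue, grey or pink, and is the larger of those in its own colour.

How it is judged:
By the outcome, as a careful person would: the job done as asked, in the order asked, and still so for the second after the job is handed in, with the robot touching nothing.
It also fails if it takes over 48 s, if anything falls off the work surface, if the arm or the gripper's body presses on something with over 40 N, if the wrist force passes 120 N, or if a joint passes its speed limit or range.

### The arm

A 6-joint arm with a two-finger parallel gripper is mounted at the origin on the work surface. World frame = base frame: x ahead of the robot, y to its left, z up, the work surface at z = 0. Lengths are in m, angles in rad, forces in N, time in s.
With the tool pointing down it reaches from about 0.35 to 0.775 m from the base axis. Payload 7.3 kg.
Tool frame: the origin (TCP) lies on the centre line of the jaws, within the pads' length; the fingertips stand 25 mm ahead of it and the grasp point (between the pads) lies 6 mm ahead of it; z points along the fingers, y is the direction in which the jaws open and shut (so a half turn about z gives the same grasp; the last joint's range is limited). The gripper opens to 92 mm and grips with 3 to 60 N. Pads are 19 mm wide; open, the fingers measure 130 mm over their backs; the gripper's body (75 mm by 190 mm) begins 47 mm behind the grasp point.
Start: joints at [-0.146, 0.342, 1.524, -0, 1.275, -0.146], TCP at [0.525, 0, 0.222] pointing down, gripper open.
Joint ranges: [-2.53, 2.53], [-0.77, 2.02], [0.04, 2.7], [-1, 4.14], [0.28, 2.66], [-3.11, 3.11]. Speed limits (rad/s): [2.57, 2.57, 3.14, 3.14, 3.14, 3.14].

### API

Orientations are given as [roll, pitch, yaw] about the fixed x, y, z axes, in that order (R = Rz(yaw) Ry(pitch) Rx(roll)).
In Python, from cell import telemetry, read_camera, workorder gives the robot as it stands.
- The arm moves only by the shell command python3 -m creep 'ROWS' [FORCE]. ROWS is JSON, one flat list of numbers, 5 for each row, row after row: the opening, from 0 (shut) to 1 (fully open), then the shift along the world's x, y, z in m, then the turn about the world's z in rad. A call has 1 to 12 rows; each row shifts and turns the pose as measured when the row begins; what a row does not reach is not made up. A row lasts 1/8 s, in which the tool goes at most 62.5 mm and 10.7 degrees, less where a joint would pass 70% of its speed; a pose out of reach is approached as far as the arm can. A call is refused whole if a number of a shift passes 0.0625 or a number of a turn 0.188, either way. A call with a gripper value outside its range is refused whole. The fingers move at their own pace and stop on an object; FORCE is the grip in N (left out, the last holds). Time passes only in rows, so rows that do not move let the fingers close. It gives the time, the measured TCP pose, the force and the opening at its end, in the units of the state.
- telemetry.observe(): the state, without advancing time (a new reading comes with each control period).
- read_camera(name): name is "scene" or "side" or "wrist"; returns a dict with "image" (480x640x3 uint8, red, green, blue), "fovy" (degrees; the focal length in pixels is half the picture's height over the tangent of half this angle, whatever the lens; pixels are square), "cx", "cy" (the principal point, pixels), "R" (3x3) and "t" (3): a world point X has camera coordinates R X + t. Camera axes: x right, y down, z forward; pixel columns grow to the right and rows downward; lengths in m; the calibration is good to about 2 mm. The wrist camera is an equidistant fisheye: a pixel r from the principal point sees the ray r / f radians off the axis. A picture is of the moment at which its call begins. There is no depth.
- workorder.hand_in(): hands the job in, once; it reports no verdict.
The state is a dict: "time": time; "qpos": joint angles; "qvel": joint speeds; "joint_efforts": joint torques, N m; "tool_pos": TCP position; "tool_rot": TCP orientation; "contact_force": force on the tool from outside, world axes, zero at the start; "torque": the same for the moment, N m; "opening": finger opening in m.
Only numpy, scipy, OpenCV 4.12 (cv2) and the standard library are available. Lean on these libraries where they do the work, as an engineer would, in place of code of your own. Each camera call takes 0.05 s, during which the arm holds its last target.

## Working session

There is one attempt and no reset: what is moved stays moved. The work goes in short steps, Python scripts to look and compute and a shell command to move; the robot and the scene stay as the last step left them, time stands still between calls to the robot, and variables do not carry over. Pictures are saved under pics/ and viewed, and the job is handed in when it is done.

```bash
ls; mkdir -p pics
python3 - <<'E'
from cell import telemetry, read_camera
import cv2,pickle
print(telemetry.observe())
d={}
for n in("scene","side","wrist"):
    c=read_camera(n); d[n]=c; cv2.imwrite(f"pics/{n}0.png",c["image"][:,:,::-1]); print(n,c["fovy"],c["cx"],c["cy"],c["R"],c["t"])
pickle.dump(d,open("cam0.pkl","wb"))
E
```

```text
pics
{'time': 0.0, 'qpos': array([-1.46021218e-01,  3.42740344e-01,  1.52499463e+00, -2.75621991e-06,
        1.27541891e+00, -1.45961594e-01]), 'qvel': array([ 0.00124671, -0.00078776,  0.00141205,  0.00037269,  0.00107972,
        0.0007085 ]), 'joint_efforts': array([ 7.61924657e-04, -4.31245601e+01, -2.44219762e+01,  7.17750052e-02,
        5.59406646e-02, -1.04314388e-04]), 'tool_pos': array([5.24589840e-01, 7.05812276e-05, 2.21743647e-01]), 'tool_rot': array([-3.14004764e+00, -2.24463169e-04,  1.57073733e+00]), 'contact_force': array([-0.18547739, -0.15975918, -0.11799707]), 'torque': array([-0.02488454, -0.04844162,  0.00036348]), 'opening': 0.09172528302433125}
scene 48.804103678542944 321.6053556258602 231.1814008231383 [[-0.7602894   0.64949895  0.01054261]
 [ 0.53478367  0.6350541  -0.55741611]
 [-0.36873631 -0.41815954 -0.83016633]] [ 0.41122367 -0.19096624  1.63278722]
side 43.37627403215089 318.6793832347591 235.2537609890082 [[ 0.99289842 -0.11884454  0.00535685]
 [-0.0559756  -0.50643832 -0.86045741]
 [ 0.10497358  0.85404696 -0.5094942 ]] [-0.53478426  0.07473103  1.54681389]
wrist 65.70646984690485 314.46358122579585 240.60504832186004 [[ 9.99999643e-01 -5.24287122e-04 -6.63263485e-04]
 [-3.45491823e-04 -9.69422220e-01  2.45398532e-01]
 [-7.71641650e-04 -2.45398215e-01 -9.69422055e-01]] [-0.52338337 -0.03012966  0.38856728]
```

View pics/scene0.png

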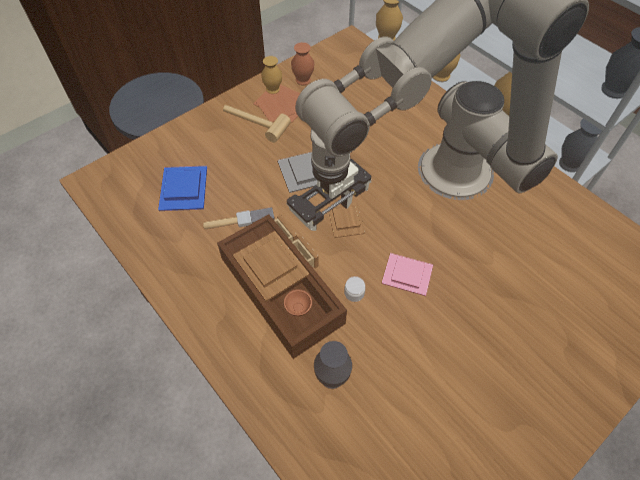

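View pics/side0.png

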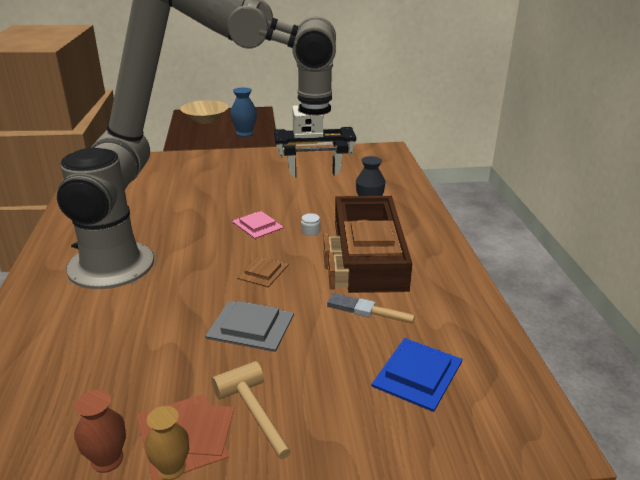

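View pics/wrist0.png

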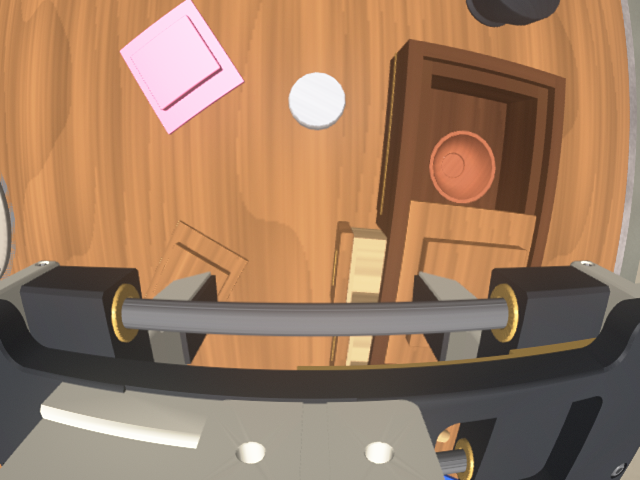

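The views show the chest with the lid over the drawers, at about scene (270,265) and side (372,240). Both drawers are open on the robot side. The bowl is in the bay, the tin is in front of it and the vase is beyond. I'll zoom in for corners.

Run:
```python
import cv2
a=cv2.imread("pics/scene0.png")[200:370,200:370]; cv2.imwrite("pics/sc0.png",cv2.resize(a,None,fx=3.5,fy=3.5,interpolation=cv2.INTER_CUBIC))
a=cv2.imread("pics/side0.png")[180:330,300:450]; cv2.imwrite("pics/sd0.png",cv2.resize(a,None,fx=4,fy=4,interpolation=cv2.INTER_CUBIC))
```

```text
(no output)
```

View pics/sc0.png

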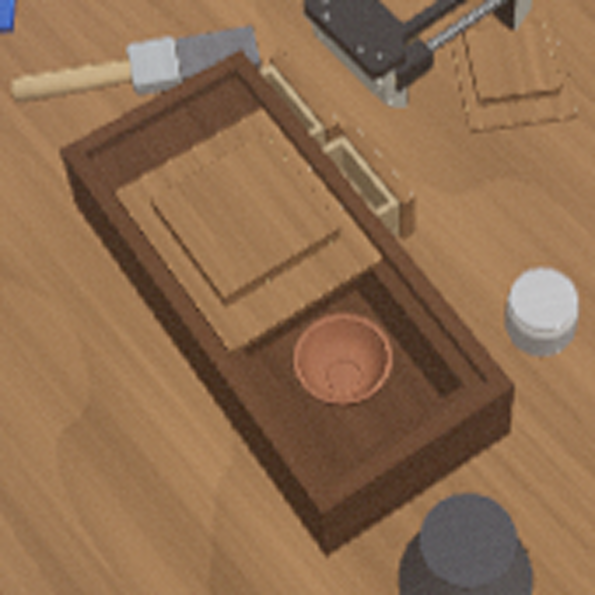

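View pics/sd0.png

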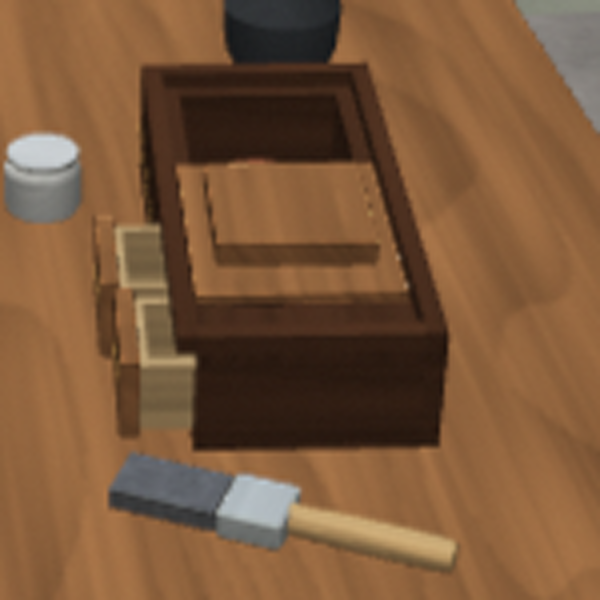

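```bash
cat > h.py <<'E'
import numpy as np
from scipy.optimize import least_squares
def proj(c,X):
    p=np.asarray(c["R"])@X+np.asarray(c["t"]); f=240/np.tan(np.radians(c["fovy"])/2)
    if c.get("fish"):
        r=np.hypot(p[0],p[1]); th=np.arctan2(r,p[2]); return np.array([c["cx"]+f*th*p[0]/r,c["cy"]+f*th*p[1]/r])
    return np.array([c["cx"]+f*p[0]/p[2],c["cy"]+f*p[1]/p[2]])
def ch(P,X):
    x,y,a=P; return np.array([x+np.cos(a)*X[0]-np.sin(a)*X[1],y+np.sin(a)*X[0]+np.cos(a)*X[1],X[2]])
def onplane(c,uv,z):
    return least_squares(lambda q:proj(c,np.array([q[0],q[1],z]))-uv,[.6,0]).x
def inch(P,w):
    x,y,a=P;d=np.array(w)-[x,y];return np.array([np.cos(a)*d[0]+np.sin(a)*d[1],-np.sin(a)*d[0]+np.cos(a)*d[1]])
E
python3 - <<'E'
from h import *
import pickle
d=pickle.load(open("cam0.pkl","rb")); d["wrist"]["fish"]=1
F=lambda a,b:(.08*a,.175*b,.082)
obs=[("scene",F(-1,-1),(268.6,215.7)),("scene",F(1,-1),(218,243.4)),("scene",F(-1,1),(346.3,310.9)),("scene",F(1,1),(292.9,346.3)),
("side",F(-1,1),(335.75,196.75)),("side",F(1,1),(391.5,196.5)),("side",F(1,-1),(411.5,262.5)),("side",F(-1,-1),(347,263.75)),("wrist",F(-1,1),(411,40)),("wrist",F(1,1),(565,78))]
fun=lambda P:np.concatenate([proj(d[n],ch(P,X))-np.array(u) for n,X,u in obs])
r=least_squares(fun,[.65,0,0]); print(r.x); print(r.fun.reshape(-1,2).round(1))
P=r.x; np.save("P.npy",P)
for n,u in [("scene",(309.1,273.7)),("scene",(267.1,299.4)),("scene",(233.4,254.3)),("scene",(274.9,231.4)),("side",(393,220.75)),("side",(344.5,221.25)),("side",(348.75,254.25)),("side",(402,253)),("wrist",(415,202)),("wrist",(536,216))]:
    print(n,"lid",(inch(P,onplane(d[n],u,.078))*1e3).round(1))
for n,u in [("side",(323.75,234.25)),("side",(329.25,270.5)),("side",(329.25,252.5)),("scene",(318,255.7)),("wrist",(335,222))]:
    print(n,"drw",(inch(P,onplane(d[n],u,.062))*1e3).round(1))
for n,u,z in[("side",(311,218),.045),("scene",(355,284),.045),("wrist",(317,101),.045)]: print("tin",onplane(d[n],u,z).round(4),inch(P,onplane(d[n],u,z)).round(3))
for y in(-.175,.175):print(ch(P,(-.08,y,0)).round(3),ch(P,(.08,y,0)).round(3))
E
```

```text
[ 0.66905672 -0.01915498 -0.07730605]
[[-1.5 -2.2]
 [-2.7 -0.8]
 [-0.3 -1.6]
 [-1.9 -0. ]
 [-1.2 -0.9]
 [-0.6 -1.4]
 [ 1.   0.2]
 [-2.7  0.2]
 [-0.5 -1.3]
 [ 1.5 -0.8]]
scene lid [-65.9  41.3]
scene lid [58.8 39.9]
scene lid [  59.3 -119.2]
scene lid [ -66.4 -116.3]
side lid [65.3 33.5]
side lid [-62.8  34.9]
side lid [ -65.4 -127. ]
side lid [  63.5 -125.7]
wrist lid [-63.2  36.7]
wrist lid [62.  36.5]
side drw [-119.3   -3.5]
side drw [-114.6 -171.3]
side drw [-110.1  -92.3]
scene drw [-120.9    3.6]
wrist drw [-128.7   10.6]
tin [0.5297 0.1069] [-0.149  0.115]
tin [0.5244 0.1117] [-0.154  0.119]
tin [0.5257 0.1094] [-0.153  0.117]
[ 0.576 -0.187  0.   ] [ 0.735 -0.2    0.   ]
[0.603 0.162 0.   ] [0.762 0.149 0.   ]
```

Chest pose is about (0.669, -0.019) with yaw -0.077. Lid origin is at chest y ≈ -43, so about 125 mm to go. The drawers are open about 40 mm (middle) and 33 mm (right). I'll do the lid first, pushing its raised panel's -y face.

```bash
python3 -m creep '[0.33,0.034,-0.036,0,-0.02, 0.33,0.034,-0.036,0,-0.02, 0.33,0.034,-0.036,0,-0.02, 0.33,0.033,-0.036,0,-0.017, 0.33,0,0,0,0, 0.33,0,0,-0.03,0, 0.33,0,0,-0.03,0, 0.33,0,0,-0.02,0, 0.33,0,0,0,0]' 10
python3 - <<'E'
from h import *
from cell import telemetry,read_camera
import cv2
s=telemetry.observe();P=np.load("P.npy")
print(s["time"],s["tool_pos"],s["tool_rot"],s["contact_force"],s["opening"],inch(P,s["tool_pos"][:2]))
for n in("side","wrist"):
    c=read_camera(n);im=c["image"][:,:,::-1]
    if n=="side": im=cv2.resize(im[120:330,280:480],None,fx=2.8,fy=2.8)
    cv2.imwrite(f"pics/{n}1.png",im)
E
```

```text
time: 1.27
tool_pos: [0.6599, -0.1451, 0.1364]
tool_rot: [-3.134, -0.003, 1.494]
contact_force: [-0.6, -1.4, -0.7]
opening: 0.0302
1.275 [ 0.65987134 -0.14506198  0.13636014] [-3.13365858 -0.00328006  1.49438555] [-0.6287503  -1.36622669 -0.70389972] 0.03015435996749712 [ 0.00056574 -0.12624034]
```

View pics/side1.png

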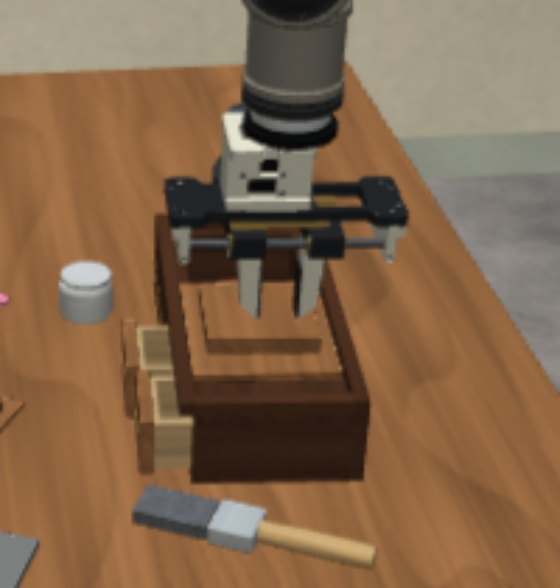

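View pics/wrist1.png

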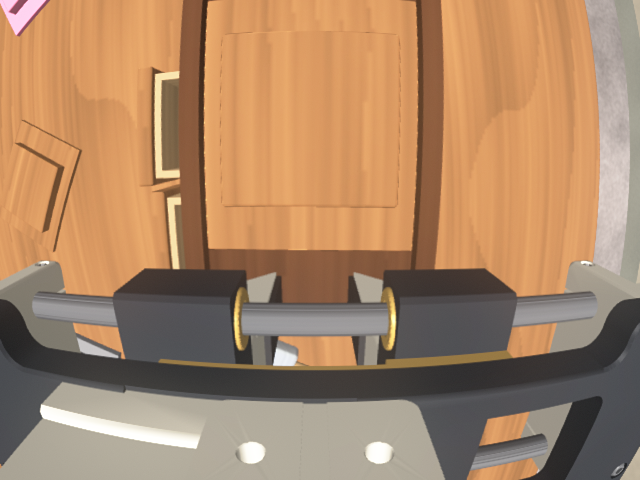

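The wrist view shows the fingers centred and square behind the lid. The panel's -y edge is at row 207 and the board's -y edge at row 250. I'll measure both, then lower.

```bash
python3 - <<'E'
from h import *
from cell import read_camera
c=read_camera("wrist");c["fish"]=1;P=np.load("P.npy")
for u,z in(((310,207),.096),((310,250),.078),((207,250),.078),((413,250),.078),((180,150),.082),((443,150),.082)): print(inch(P,onplane(c,u,z)))
E
python3 -m creep '[0.33,0,0,-0.018,0, 0.33,0,0,-0.006,0, 0.33,0,0,0,0]'
```

```text
[-0.0017026  -0.09345414]
[-0.00203564 -0.1233088 ]
[-0.06813709 -0.12355855]
[ 0.06350071 -0.12338049]
[-0.08124374 -0.05940715]
[ 0.07862941 -0.05957772]
time: 1.8
tool_pos: [0.6624, -0.1459, 0.1158]
tool_rot: [3.141, -0.001, 1.494]
contact_force: [-0.7, -0.1, -0.2]
opening: 0.0305
```

```bash
python3 -m creep '[0.33,-0.002,0,-0.005,0, 0.33,0.001,0.012,0,0, 0.33,0.001,0.012,0,0, 0.33,0.001,0.012,0,0, 0.33,0.001,0.012,0,0, 0.33,0.001,0.012,0,0, 0.33,0.001,0.012,0,0]'
python3 - <<'E'
from h import *
from cell import telemetry,read_camera
import cv2
s=telemetry.observe();P=np.load("P.npy")
print(s["tool_rot"],inch(P,s["tool_pos"][:2]))
cv2.imwrite("pics/w2.png",read_camera("wrist")["image"][:,:,::-1])
E
```

```text
time: 2.68
tool_pos: [0.667, -0.0686, 0.1113]
tool_rot: [3.139, -0.001, 1.495]
contact_force: [0.5, 0.6, 0.5]
opening: 0.0306
[ 3.13921741e+00 -1.06471984e-03  1.49461468e+00] [ 0.00179115 -0.04948331]
```

View pics/w2.png

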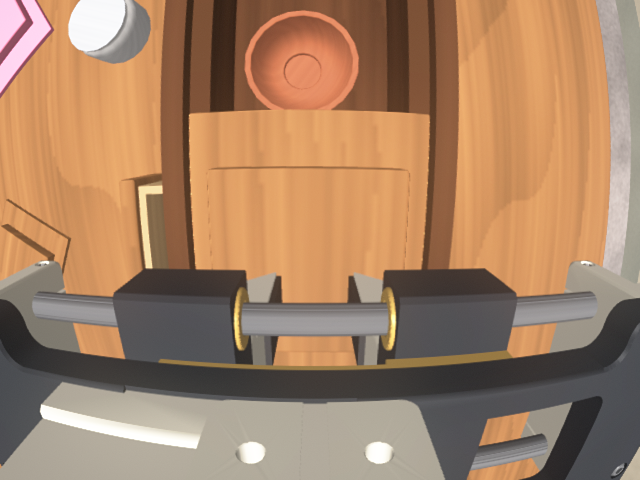

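The lid is moving straight. Its leading edge is at (310,113) in the wrist view, up against the bowl in the picture. I'll keep pushing.

```bash
cat > lid.py <<'E'
from h import *
from cell import telemetry,read_camera
import cv2,sys
s=telemetry.observe();P=np.load("P.npy")
c=read_camera("wrist");c["fish"]=1
print(s["time"],"tcp",inch(P,s["tool_pos"][:2]),s["contact_force"])
for a in sys.argv[2:]:
    u,v,z=map(float,a.split(",")); print(inch(P,onplane(c,(u,v),z)))
cv2.imwrite(sys.argv[1],c["image"][:,:,::-1])
E
python3 lid.py pics/w2b.png 310,113,.078 310,168,.096
python3 -m creep '[0.33,0.0005,0.012,0,0, 0.33,0.0005,0.012,0,0, 0.33,0.001,0.012,0,0, 0.33,0.001,0.012,0,0]'
python3 lid.py pics/w3.png
```

```text
2.725 tcp [ 0.00176387 -0.04773869] [ 0.75941885  1.44798171 -1.39823594]
[-0.00173428  0.03673741]
[-0.00154559  0.00866894]
time: 3.28
tool_pos: [0.6702, -0.018, 0.1113]
tool_rot: [3.139, -0.001, 1.494]
contact_force: [-0.7, 0.0, 0.0]
opening: 0.0302
3.275 tcp [0.0010074 0.0012666] [-0.66625039  0.02574365  0.01905758]
```

View pics/w3.png

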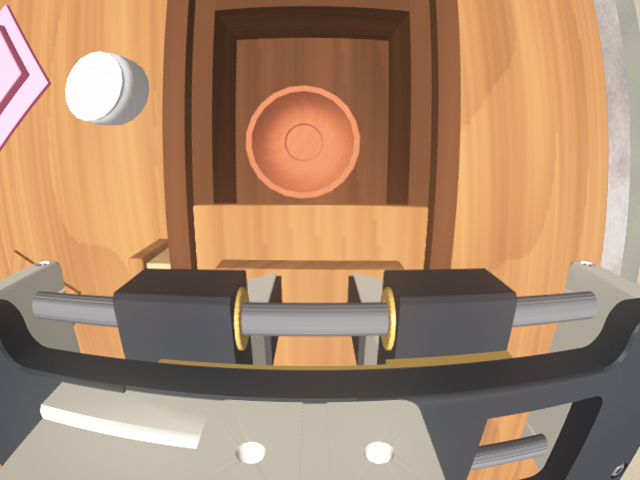

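The lid's leading edge is still near chest y 37 mm, so the lid hasn't moved and the fingers appear to be over the panel. Checking from the side.

```bash
python3 lid.py pics/w3b.png 310,205,.078 310,262,.096
python3 - <<'E'
from cell import read_camera
import cv2
c=read_camera("side");im=c["image"][:,:,::-1]
cv2.imwrite("pics/s3.png",cv2.resize(im[150:300,300:450],None,fx=4,fy=4,interpolation=cv2.INTER_CUBIC))
c=read_camera("scene");im=c["image"][:,:,::-1]
cv2.imwrite("pics/c3.png",cv2.resize(im[190:350,200:360],None,fx=3.7,fy=3.7,interpolation=cv2.INTER_CUBIC))
E
```

```text
3.325 tcp [0.00089366 0.00306368] [-0.81499053  0.19452072  0.32234703]
[-0.00254834  0.03889673]
[-0.00242026  0.01291118]
```

View pics/s3.png

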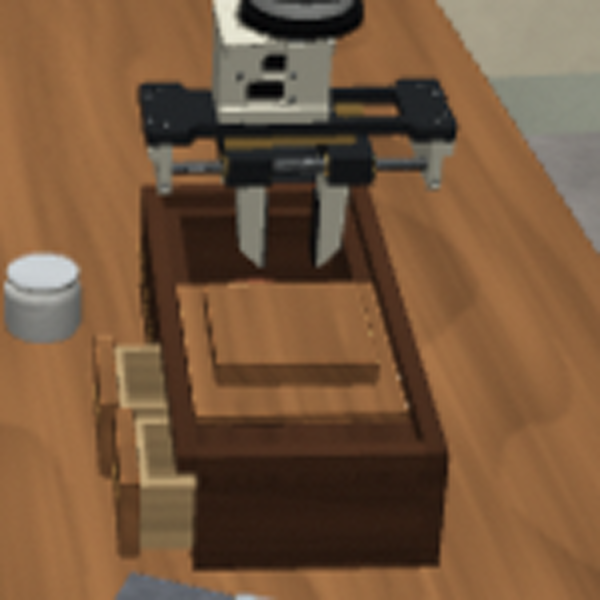

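View pics/c3.png

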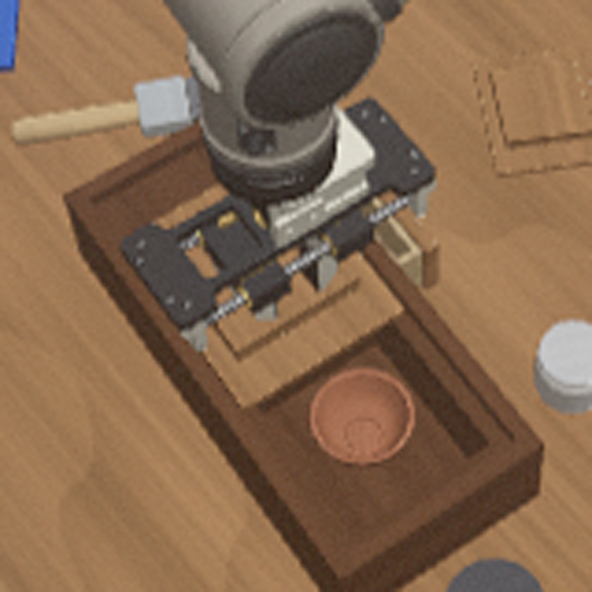

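Run:
```python
from h import *
from cell import read_camera,telemetry
s=telemetry.observe();p=s["tool_pos"];print(p,s["qpos"])
c=read_camera("side");e=read_camera("scene")
for dz in(-.025,0,.02,.04): 
  print(dz,proj(c,p+[-.015,0,dz]),proj(c,p+[.015,0,dz]),proj(e,p+[-.015,0,dz]),proj(e,p+[.015,0,dz]))
# height from side view assuming known x,y
for u in((365.5,216.75),(379.5,216.75)):
  print(least_squares(lambda q:proj(c,np.array([q[0],p[1],q[1]]))-np.array(u),[.6,.1]).x)
P=np.load("P.npy"); print(proj(c,ch(P,(0,-.094,.096))),proj(c,ch(P,(0,-.094,.078))))
```

```text
[ 0.67010591 -0.01859389  0.11125814] [-1.42495145e-01  6.99710798e-01  1.22895246e+00  1.18850778e-03
  1.21075580e+00 -6.71637372e-02]
-0.025 [364.58240714 224.88022039] [376.02030833 224.25112598] [282.54239358 270.83029151] [273.04742202 277.61129783]
0 [365.01370423 216.38170343] [376.54495265 215.76473617] [282.02864326 265.81794749] [272.37718281 272.66478326]
0.02 [365.36390279 209.48119672] [376.97093312 208.87428449] [281.60574105 261.69195228] [271.82532983 268.59198553]
0.04 [365.71878859 202.48833005] [377.40260337 201.8917978 ] [281.17181102 257.45836553] [271.25896036 264.41205278]
[0.65642121 0.11010401]
[0.69300737 0.10790082]
[374.57168624 240.27778742] [374.18606865 246.56123311]
```

Run:
```python
from h import *
import pickle
from cell import read_camera,telemetry
import cv2
c=read_camera("side");e=read_camera("scene")
cv2.imwrite("pics/c4.png",cv2.resize(e["image"][240:300,240:320,::-1],None,fx=9,fy=9,interpolation=cv2.INTER_CUBIC))
cv2.imwrite("pics/s4.png",cv2.resize(c["image"][190:260,330:420,::-1],None,fx=8,fy=8,interpolation=cv2.INTER_CUBIC))
i=cv2.imread("pics/side0.png");cv2.imwrite("pics/s00.png",cv2.resize(i[120:200,260:370],None,fx=7,fy=7,interpolation=cv2.INTER_CUBIC))
```

```text
(no output)
```

View pics/c4.png

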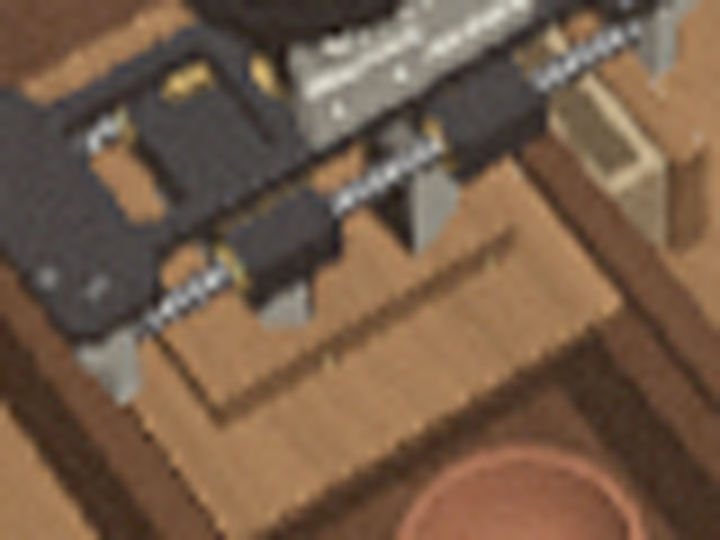

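View pics/s4.png

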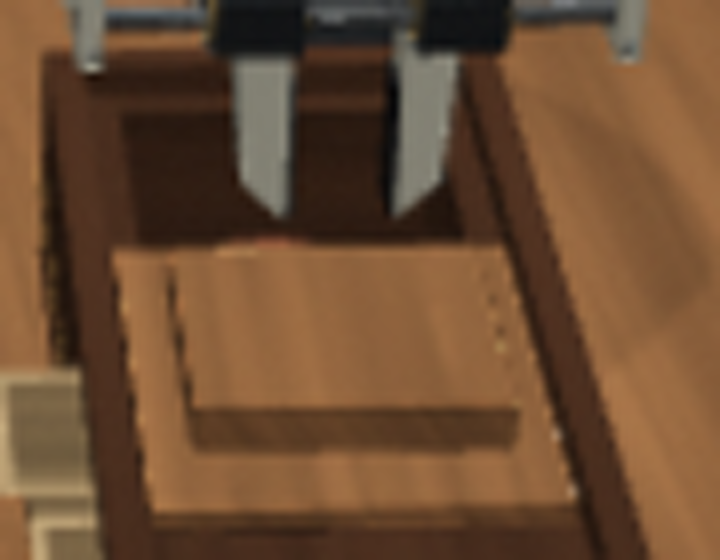

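View pics/s00.png

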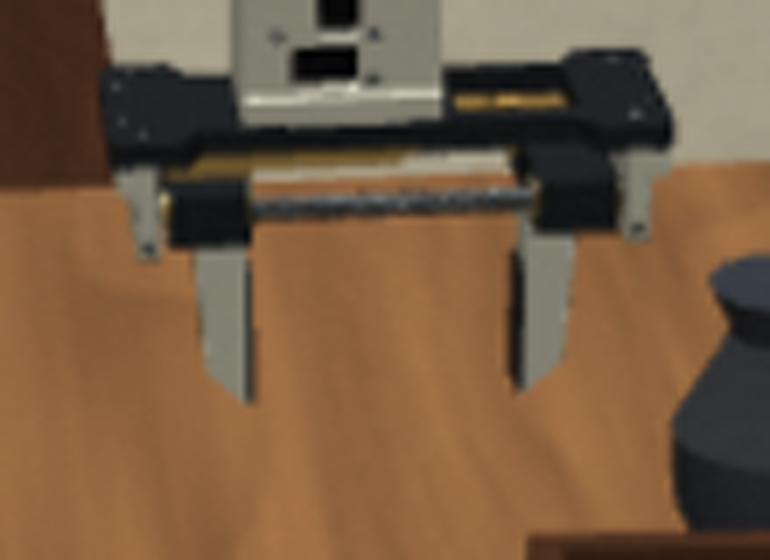

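Run:
```python
from h import *
import pickle
from cell import read_camera,telemetry
d=pickle.load(open("cam0.pkl","rb"));c=d["side"];e=d["scene"]
s=telemetry.observe();print(s["tool_pos"])
for a,b in(((366.2,216.9),(286.4,267.8)),((379.1,216.9),(273.3,276.1))):
  r=least_squares(lambda q:np.r_[proj(c,q)-a,proj(e,q)-b],[.67,0,.1]);print(r.x,r.fun)
p=np.array([.5246,0,.2217])
for dz in(-.025,0): print(dz,proj(c,p+[-.046,0,dz]),proj(c,p+[.046,0,dz]))
print("seen (295,177.5),(334,175.5)")
```

```text
[ 0.67007444 -0.01938789  0.11126229]
[ 0.65421776 -0.01046167  0.10687671] [-2.18523838 -0.52398156 -1.96211217  0.88921047]
[ 0.69021275 -0.01305743  0.10532144] [-1.16294681 -0.24771673 -1.03764957  0.44133772]
-0.025 [295.08297656 186.34669152] [331.82501081 184.59737679]
0 [294.93491364 177.18007246] [331.99120669 175.47510605]
seen (295,177.5),(334,175.5)
```

The fingertips are actually about level with the reported TCP height (tip z ≈ 0.107), not 25 mm below it, so they passed clear over the panel. I'll go back along the same path and lower stepwise, watching the force.

```bash
python3 -m creep '[0.33,-0.0025,-0.033,0,0, 0.33,-0.0025,-0.033,0,0, 0.33,-0.0025,-0.033,0,0, 0.33,-0.0025,-0.033,0,0, 0.33,0,0,0,0, 0.33,0,0,-0.008,0, 0.33,0,0,0,0]'
python3 -m creep '[0.33,0,0,-0.008,0, 0.33,0,0,0,0]'
python3 lid.py pics/w5.png
```

```text
time: 4.55
tool_pos: [0.6591, -0.1559, 0.1025]
tool_rot: [3.139, -0.002, 1.492]
contact_force: [-0.2, 0.5, 0.4]
opening: 0.0304
time: 4.8
tool_pos: [0.6592, -0.1541, 0.0936]
tool_rot: [3.14, -0.002, 1.494]
contact_force: [-0.5, 0.0, 0.6]
opening: 0.0307
4.8 tcp [ 0.00056472 -0.13534891] [-0.46881583  0.0178344   0.64016247]
```

```bash
python3 -m creep '[0.33,0,0,-0.006,0, 0.33,0,0,0,0, 0.33,0.001,0.012,0,0, 0.33,0.001,0.012,0,0, 0.33,0.001,0.012,0,0,0.33,0.001,0.012,0,0]'
python3 lid.py pics/w6.png
```

```text
time: 5.6
tool_pos: [0.6641, -0.1034, 0.0884]
tool_rot: [3.138, -0.001, 1.494]
contact_force: [0.8, -1.0, -0.3]
opening: 0.0304
5.6 tcp [ 0.00155114 -0.08441011] [ 0.80276447 -1.00261825 -0.32577271]
```

View pics/w6.png

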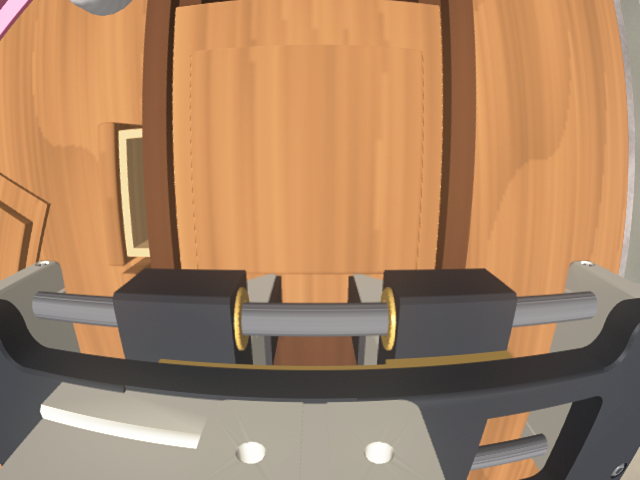

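The panel's -y edge is at row 272, right at the fingers. Measuring and continuing.

```bash
python3 lid.py pics/w6b.png 310,272,.096 310,5,.078
python3 -m creep '[0.33,0.001,0.012,0,0, 0.33,0.001,0.012,0,0, 0.33,0.001,0.012,0,0]'
python3 lid.py pics/w7.png
```

```text
5.65 tcp [ 0.00150173 -0.08249028] [0.18751236 1.20069985 0.56727085]
[-0.00160177 -0.0700497 ]
[-0.00182764  0.05338913]
time: 6.08
tool_pos: [0.6673, -0.0654, 0.0885]
tool_rot: [3.138, -0.001, 1.494]
contact_force: [-1.0, -1.2, -0.7]
opening: 0.0305
6.075 tcp [ 0.00182347 -0.04628778] [-0.96307683 -1.22649367 -0.67207702]
```

View pics/w7.png

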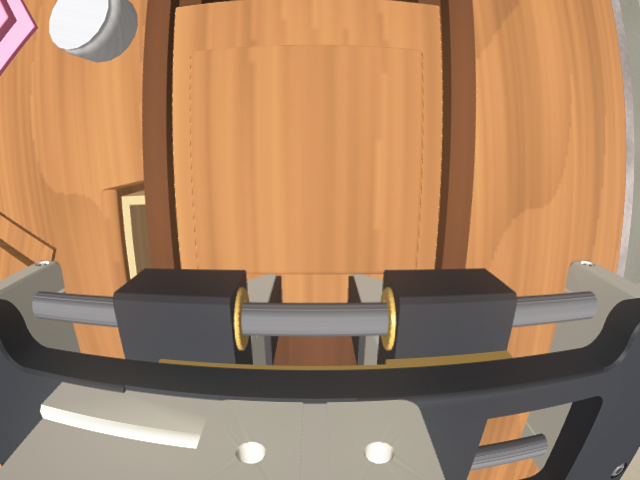

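The lid now moves with the fingers, with its outline unchanged in the wrist view. About 66 mm to go.

```bash
python3 -m creep '[0.33,0.0005,0.012,0,0, 0.33,0.0005,0.012,0,0, 0.33,0.001,0.012,0,0, 0.33,0.001,0.012,0,0]'
python3 lid.py pics/w8.png
python3 -m creep '[0.33,0.0005,0.006,0,0, 0.33,0.0005,0.005,0,0]'
python3 lid.py pics/w8.png
```

```text
time: 6.62
tool_pos: [0.6706, -0.0128, 0.0885]
tool_rot: [3.138, -0.002, 1.495]
contact_force: [-0.0, -2.0, -0.9]
opening: 0.0303
6.625 tcp [0.0010029  0.00645302] [-0.02686337 -1.97497868 -0.89037068]
time: 6.92
tool_pos: [0.6717, 0.0007, 0.0885]
tool_rot: [3.138, -0.002, 1.496]
contact_force: [0.8, -1.5, -0.0]
opening: 0.0305
6.925 tcp [0.00115403 0.01997204] [ 0.82364231 -1.50114461 -0.02119718]
```

View pics/w8.png

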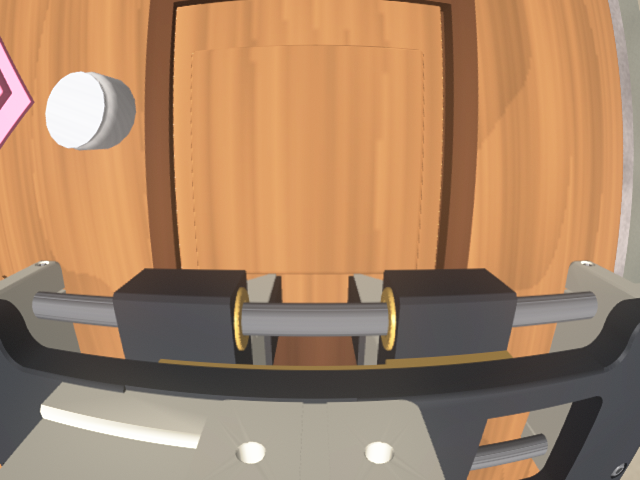

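The lid is almost at the stop, with a dark line still visible at row 2. I'll push on in small steps until the force rises.

```bash
for i in 1 2; do :; done
python3 -m creep '[0.33,0,0.003,0,0, 0.33,0,0.003,0,0]'
python3 -m creep '[0.33,0,0.003,0,0, 0.33,0,0.003,0,0]'
python3 lid.py pics/w9.png
```

```text
time: 7.22
tool_pos: [0.671, 0.0019, 0.0886]
tool_rot: [3.139, 0.006, 1.496]
contact_force: [-0.4, -12.5, 0.6]
opening: 0.0305
time: 7.48
tool_pos: [0.6709, 0.0017, 0.0887]
tool_rot: [3.139, 0.014, 1.493]
contact_force: [-0.6, -9.9, 0.3]
opening: 0.0303
7.475 tcp [0.00023485 0.02095092] [-0.58734524 -9.93095654  0.27899844]
```

View pics/w9.png

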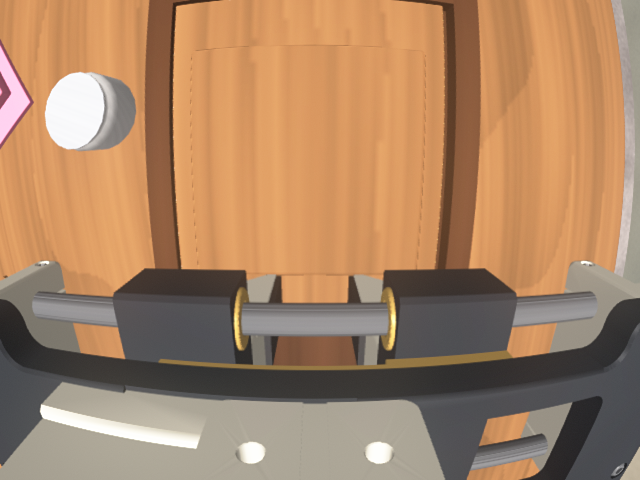

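The force rose to 12 N with no further motion and TCP y is at 21 mm, so the lid is against the stop. Now I'll retreat, rise and turn 90° to push both drawers at once with the open fingers.

```bash
python3 -m creep '[0.33,-0.001,-0.012,0,0, 0.33,0,0,0.03,0, 0.33,0,0,0.03,0]'
python3 -m creep '[1,-0.019,-0.009,0,-0.175, 1,-0.019,-0.009,0,-0.175, 1,-0.019,-0.009,0,-0.175, 1,-0.019,-0.009,0,-0.175, 1,-0.019,-0.009,0,-0.175, 1,-0.019,-0.009,0,-0.175, 1,-0.019,-0.009,0,-0.175, 1,-0.019,-0.009,0,-0.175, 1,-0.019,-0.009,0,-0.175, 1,0,0,0,0]'
python3 lid.py pics/w10.png
```

```text
time: 7.9
tool_pos: [0.668, -0.0114, 0.1469]
tool_rot: [-3.138, 0.012, 1.492]
contact_force: [-0.2, 0.5, 0.6]
opening: 0.03
time: 9.15
tool_pos: [0.4931, -0.0954, 0.1512]
tool_rot: [-3.14, 0.004, -0.138]
contact_force: [0.4, 0.8, 0.7]
opening: 0.092
9.15 tcp [-0.16958007 -0.08959848] [0.40260328 0.83175564 0.68618541]
```

View pics/w10.png

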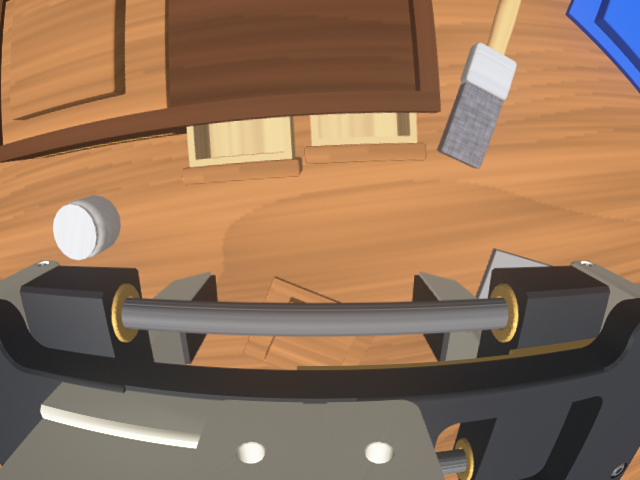

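The wrist view shows both drawers ahead, with fronts at rows about 172 (middle, columns 183-299) and 153 (right, columns 304-426). I'll square up and lower to z 0.047, clear of the low look-alike lids.

```bash
python3 lid.py pics/w10b.png 183,172,.062 299,165,.062 304,155,.062 426,148,.062
python3 -m creep '[1,0.001,0.003,-0.035,0.06, 1,0.001,0.002,-0.035,0, 1,0,0,-0.025,0, 1,0,0,0,0]'
python3 lid.py pics/w11.png
```

```text
9.2 tcp [-0.1687874  -0.08937546] [-0.24326798 -0.17534911  0.50288461]
[-1.13019959e-01  3.64291024e-05]
[-0.1150699  -0.08193895]
[-0.10853035 -0.08571156]
[-0.10681668 -0.16969605]
time: 9.75
tool_pos: [0.5007, -0.089, 0.0546]
tool_rot: [-3.14, -0.003, -0.06]
contact_force: [-0.3, 0.0, 0.5]
opening: 0.0919
9.75 tcp [-0.16249819 -0.08259883] [-0.30010292  0.00734683  0.46264071]
```

View pics/w11.png

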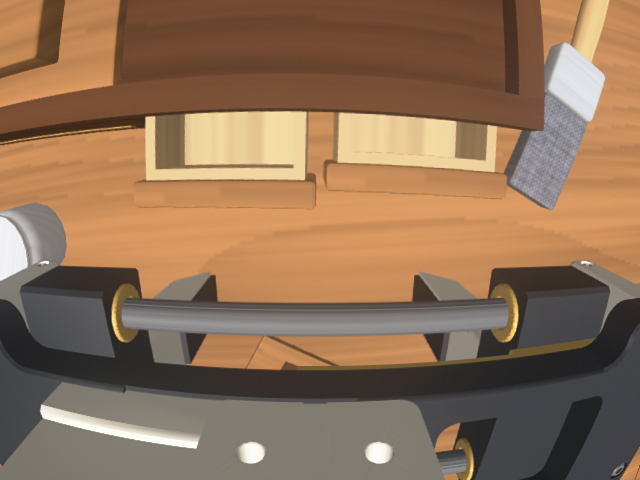

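```bash
python3 -m creep '[1,0,-0.001,-0.008,-0.017, 1,0,0,0,0, 1,0.012,-0.001,0,0, 1,0.012,-0.001,0,0, 1,0.012,-0.001,0,0,1,0.012,-0.001,0,0]'
python3 lid.py pics/w12.png
python3 - <<'E'
from cell import read_camera
import cv2
im=read_camera("side")["image"][:,:,::-1]
cv2.imwrite("pics/s12.png",cv2.resize(im[150:300,280:430],None,fx=4,fy=4,interpolation=cv2.INTER_CUBIC))
E
```

```text
time: 10.55
tool_pos: [0.5535, -0.095, 0.0504]
tool_rot: [3.141, -0.007, -0.076]
contact_force: [-3.7, 0.3, 2.7]
opening: 0.0918
10.55 tcp [-0.10934596 -0.08450136] [-3.66236627  0.34829204  2.71771363]
```

View pics/w12.png

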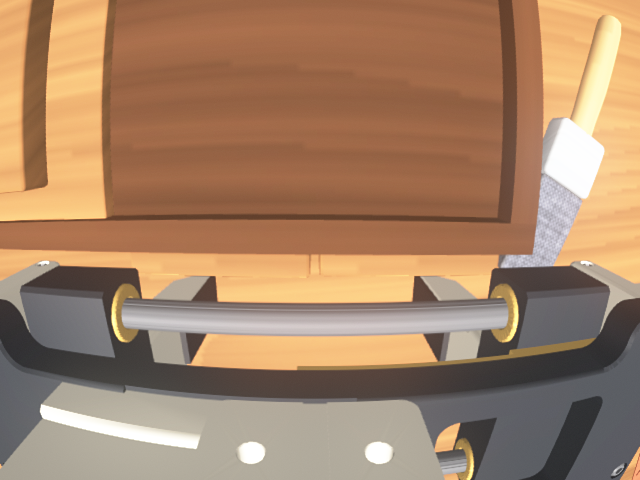

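View pics/s12.png

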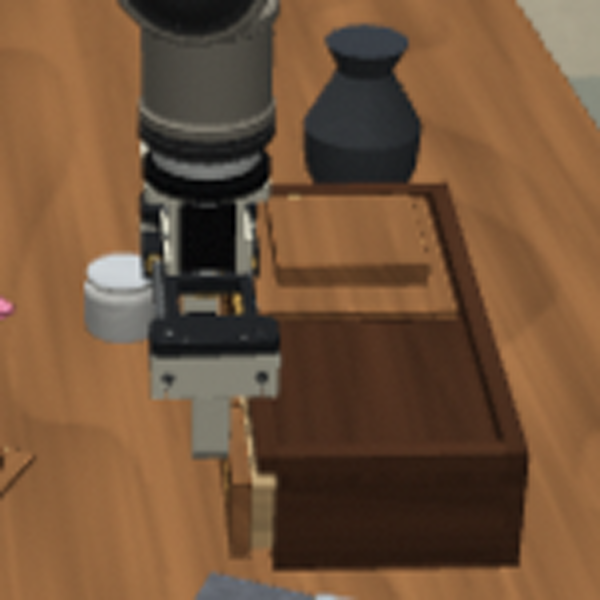

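Both drawer fronts are moving together (wrist row 265, joined at column 314) and the gripper body is above the chest top. I'll finish in small steps, watching the force.

```bash
python3 -m creep '[1,0.008,-0.001,0,0, 1,0.006,0,0,0]'
python3 -m creep '[1,0.004,0,0,0]'
python3 -m creep '[1,0.004,0,0,0]'
python3 lid.py pics/w13.png
```

```text
time: 10.9
tool_pos: [0.5688, -0.0961, 0.0503]
tool_rot: [3.141, -0.009, -0.076]
contact_force: [-3.6, -1.7, 1.5]
opening: 0.0921
time: 11.02
tool_pos: [0.5696, -0.0959, 0.05]
tool_rot: [-3.142, -0.001, -0.078]
contact_force: [-23.8, -0.9, 15.0]
opening: 0.0915
time: 11.15
tool_pos: [0.5695, -0.0958, 0.0499]
tool_rot: [-3.141, 0.009, -0.079]
contact_force: [-21.2, -1.4, 14.0]
opening: 0.0917
11.15 tcp [-0.09336429 -0.08410909] [-21.1512152   -1.39708104  13.9758325 ]
```

View pics/w13.png

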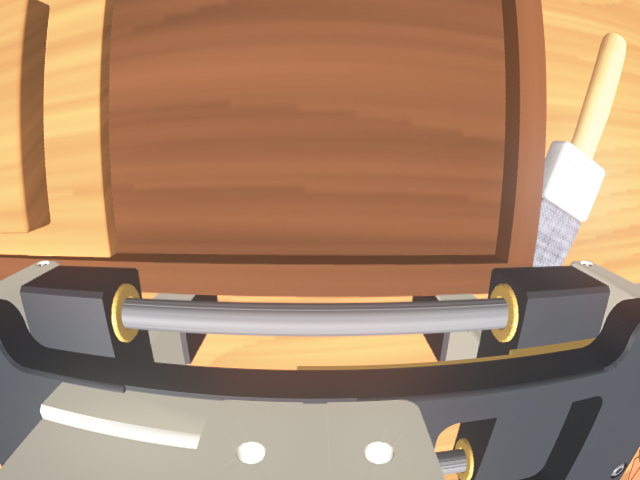

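Motion stopped hard (24 N along -x, 15 N up) and the fronts look home. I'll back off and inspect.

```bash
python3 -m creep '[1,-0.02,0.0015,0,0, 1,-0.03,0.002,0,0, 1,-0.03,0.002,0.02,0, 1,-0.03,0,0.05,0, 1,-0.03,0,0.05,0, 1,0,0,0,0]'
python3 - <<'E'
from cell import read_camera
import cv2
im=read_camera("side")["image"][:,:,::-1]
cv2.imwrite("pics/s14.png",cv2.resize(im[180:280,320:430],None,fx=7,fy=6,interpolation=cv2.INTER_CUBIC))
im=read_camera("scene")["image"][:,:,::-1]
cv2.imwrite("pics/c14.png",cv2.resize(im[200:370,200:370],None,fx=3.5,fy=3.5,interpolation=cv2.INTER_CUBIC))
E
python3 lid.py pics/w14.png
```

```text
time: 11.95
tool_pos: [0.4309, -0.0914, 0.1748]
tool_rot: [3.14, -0.003, -0.081]
contact_force: [-0.4, 0.1, -0.7]
opening: 0.0921
12.05 tcp [-0.23227558 -0.09000277] [ 0.1563808   0.27343421 -0.07392298]
```

View pics/s14.png

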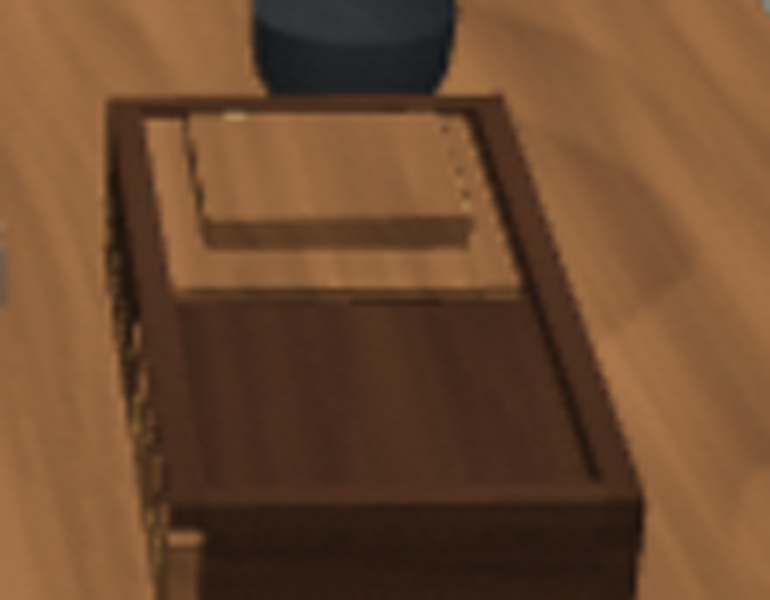

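View pics/c14.png

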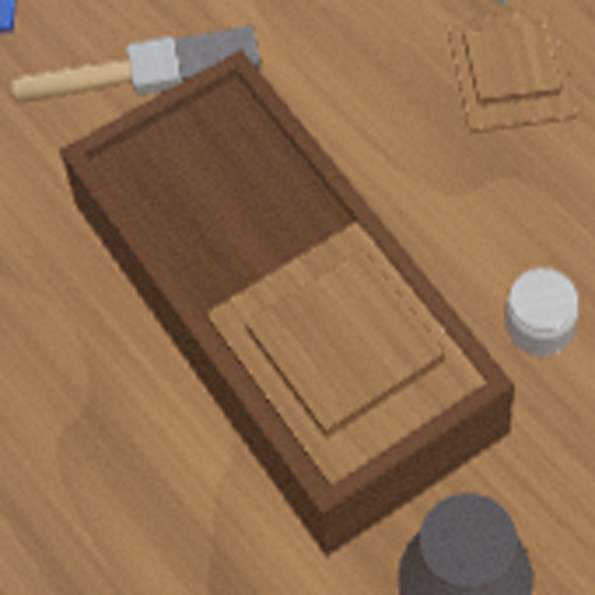

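View pics/w14.png

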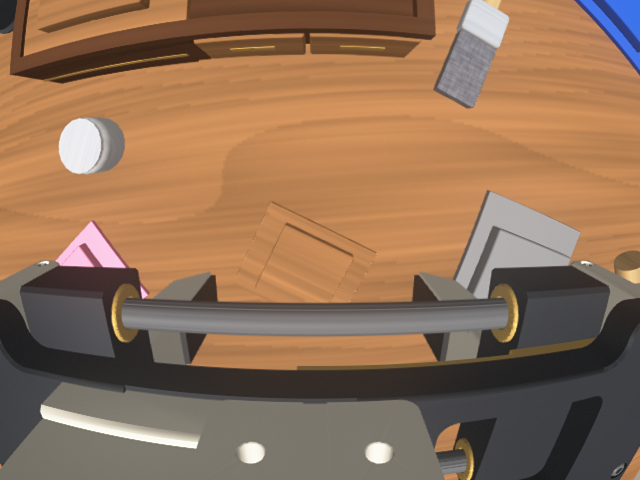

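The pictures show the lid against the stop, both drawers flush with the front, and the bowl, tin, vase and brush undisturbed. To make sure each drawer is fully home, I'll check the lid edge numerically and then press each drawer on its own with closed fingers.

```bash
python3 - <<'E'
from h import *
import pickle
d=pickle.load(open("cam0.pkl","rb"));P=np.load("P.npy")
for n,u in(("scene",(302.9,263.7)),("scene",(260,290.9)),("side",(320+178/7,180+290/6)),("side",(320+520/7,180+288/6))): print(n,inch(P,onplane(d[n],u,.078)))
E
python3 -m creep '[0,0.05,0.02,0,0, 0,0.055,0.02,0,0, 0,0,0,0,0]' 20
python3 -m creep '[0,0,0,-0.045,0, 0,0,0,-0.045,0, 0,0,0,-0.03,0, 0,0,0,0,0]'
python3 lid.py pics/w15.png
```

```text
scene [-0.06990769  0.00827478]
scene [0.06039717 0.01013109]
side [-0.06338161 -0.00241026]
side [ 0.06299766 -0.00479862]
time: 12.48
tool_pos: [0.5382, -0.0493, 0.1655]
tool_rot: [-3.14, 0.011, -0.082]
contact_force: [-0.3, 0.5, -0.7]
opening: 0.0663
time: 12.98
tool_pos: [0.5356, -0.0486, 0.0366]
tool_rot: [-3.139, 0.019, -0.08]
contact_force: [0.2, 0.2, -0.1]
opening: 0.0263
12.975 tcp [-0.13080296 -0.03969897] [ 0.22176998  0.15439471 -0.13883796]
```

View pics/w15.png

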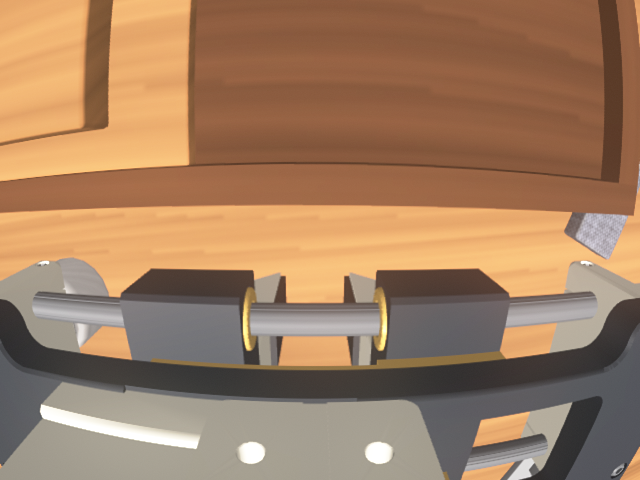

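```bash
python3 -m creep '[0,0.008,-0.001,0.012,0, 0,0.008,-0.001,0,0, 0,0.008,-0.001,0,0, 0,0.006,-0.001,0,0, 0,0.004,0,0,0, 0,0.004,0,0,0]'
python3 lid.py pics/w16.png
python3 -m creep '[0,0.004,0,0,0, 0,0.004,0,0,0]'
python3 lid.py pics/w16.png
```

```text
time: 13.78
tool_pos: [0.5728, -0.0536, 0.0527]
tool_rot: [-3.14, 0.024, -0.08]
contact_force: [-22.4, -1.0, 16.1]
opening: 0.0006
13.775 tcp [-0.09327573 -0.04173504] [-22.35817705  -0.99198926  16.10982379]
time: 14.08
tool_pos: [0.5722, -0.0533, 0.0523]
tool_rot: [-3.14, 0.045, -0.08]
contact_force: [-15.9, -1.3, 11.4]
opening: 0.0002
14.075 tcp [-0.09390774 -0.04147587] [-15.9339474   -1.33273598  11.42540061]
```

The middle drawer stopped at the same TCP x (-93.3 mm) at 22 N. Now the right one.

```bash
python3 -m creep '[0,-0.025,0.002,0,0, 0,0.003,-0.044,-0.005,0, 0,0.003,-0.044,0,0, 0,0,0,0,0]'
python3 -m creep '[0,0.006,-0.001,0,0, 0,0.006,0,0,0, 0,0.004,0,0,0, 0,0.004,0,0,0]'
python3 lid.py pics/w17.png
python3 -m creep '[0,0.004,0,0,0, 0,0.004,0,0,0]'
python3 lid.py pics/w17.png
python3 - <<'E'
from cell import read_camera
import cv2
im=read_camera("side")["image"][:,:,::-1]
cv2.imwrite("pics/s17.png",cv2.resize(im[210:290,320:430],None,fx=7,fy=7,interpolation=cv2.INTER_CUBIC))
E
```

```text
time: 14.62
tool_pos: [0.5519, -0.1404, 0.0468]
tool_rot: [-3.14, 0.047, -0.077]
contact_force: [0.1, 0.5, 0.3]
opening: 0.0006
time: 15.12
tool_pos: [0.5639, -0.1401, 0.0465]
tool_rot: [-3.141, 0.069, -0.074]
contact_force: [-20.7, -7.3, 13.7]
opening: 0.0004
15.125 tcp [-0.09551055 -0.12868133] [-20.72334855  -7.30791839  13.74257183]
time: 15.42
tool_pos: [0.5631, -0.1401, 0.0468]
tool_rot: [3.14, 0.091, -0.072]
contact_force: [-16.7, -6.1, 10.6]
opening: 0.0005
15.425 tcp [-0.09628966 -0.12878834] [-16.65026894  -6.11236706  10.62682847]
```

View pics/s17.png

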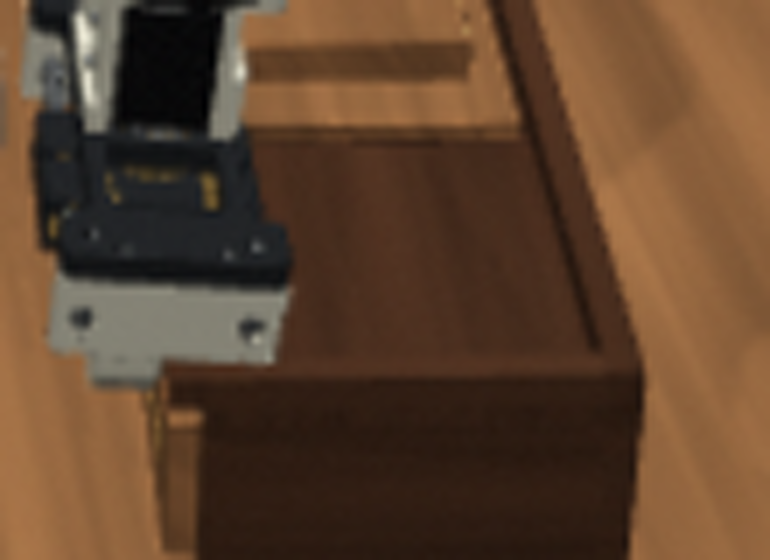

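View pics/w17.png

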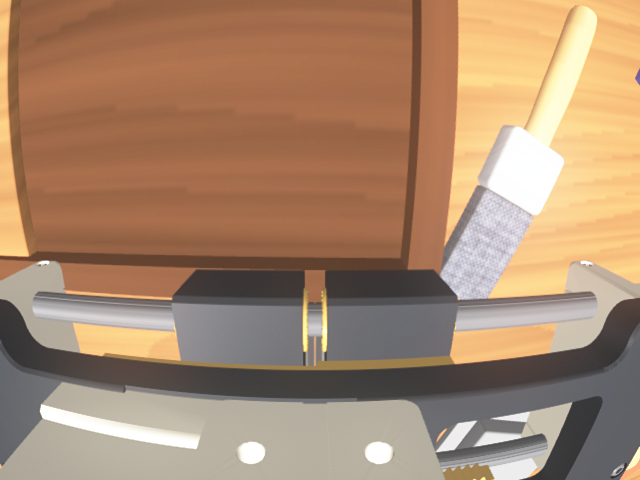

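```bash
python3 -m creep '[0,-0.03,0.003,0,0, 0,-0.03,0.022,0.02,0, 0,-0.01,0.04,0.05,0, 0,0,0.03,0.04,0, 0,0,0,0,0]'
python3 lid.py pics/w18.png
python3 - <<'E'
from cell import read_camera
import cv2
im=read_camera("side")["image"][:,:,::-1]
cv2.imwrite("pics/s18.png",cv2.resize(im[225:300,320:420],None,fx=8,fy=8,interpolation=cv2.INTER_CUBIC))
im=cv2.imread("pics/w18.png")
cv2.imwrite("pics/w18z.png",cv2.resize(im[20:200,80:480],None,fx=2,fy=2,interpolation=cv2.INTER_CUBIC))
E
```

```text
time: 16.15
tool_pos: [0.4916, -0.0399, 0.1579]
tool_rot: [3.141, 0.092, -0.067]
contact_force: [-0.0, 0.1, 0.0]
opening: 0.0005
16.15 tcp [-0.17536478 -0.03436372] [-0.03576486  0.09337239  0.00419173]
```

View pics/s18.png

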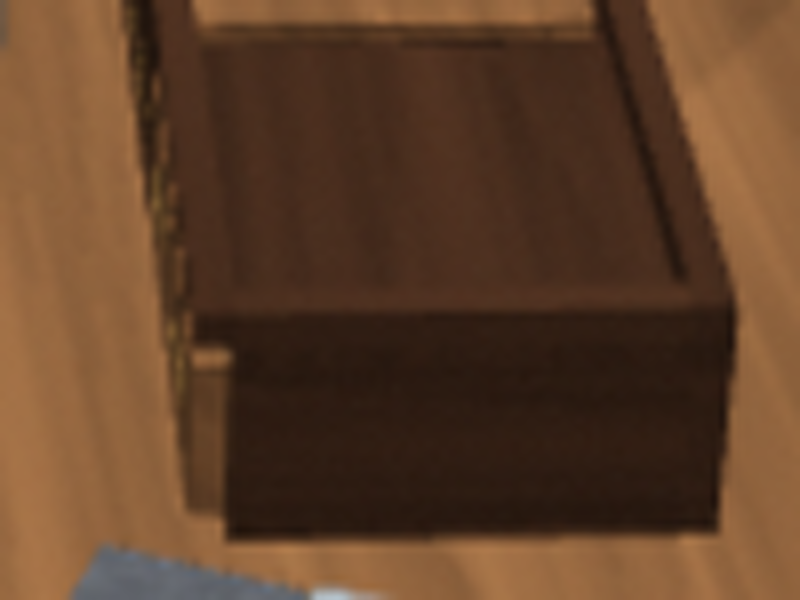

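View pics/w18.png

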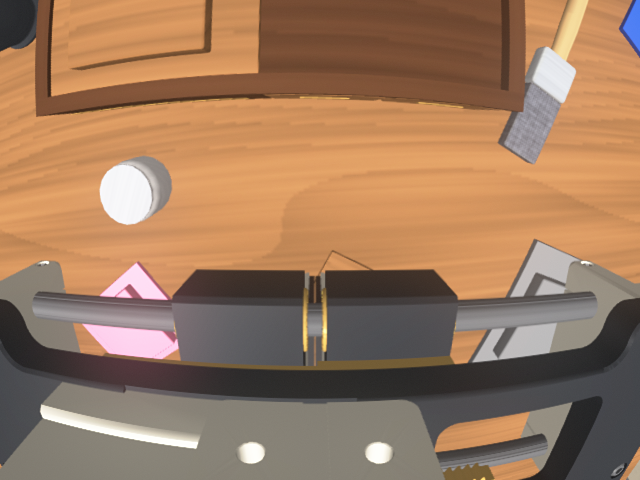

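The last side view shows the right drawer's front butted against the carcass with no gap: outer corner at (190,355) under the rim corner at (193,340), and none of the pale drawer box showing. The wrist view shows only a thin flush edge under the rim for both fronts, and the lid still against its end. Handing in.

```bash
python3 -c "
from cell import workorder
print(workorder.hand_in())"
```

```text
the job is handed in; nothing more can be done
None
```

The chest is closed: the lid is shut against its end stop and both drawers are home. I handed the job in at about 16 s, with the robot clear of everything.

**Lid:** I pushed it by its raised panel until the force rose to 12.5 N with no further motion. Its trailing edge averages chest y +3 mm against +2 mm expected, but the two outside cameras disagree by about ±7 mm. The main evidence that it is shut is the hard stop.

**Drawers:** I pushed both together, then pressed each one alone.
- **Stops:** All pushes stopped hard at 21–24 N. The pair and the middle drawer stopped at chest x -93 mm, the right drawer at -95.5 mm. The gripper had tilted up to 0.09 rad by the last push.
- **Pictures:** The right drawer's front sits against the carcass with no gap. The middle one I could only see edge-on, where it looked flush.

**Things that disagreed:**
- **First lid pass:** The first attempt went over the panel without touching it. The fingertips are about level with the reported tool point, not 25 mm ahead of it. I found this from the cameras and repeated the pass lower.
- **Drawer force:** There was an unexplained upward force of up to 16 N at the drawer stops. The gripper body was close above the chest rim there, so I can't rule out a light touch, but it was well under the 40 N limit.

**Left alone:** The tin, vase and brush look undisturbed in the last pictures. The bowl was in place before the lid closed over it.

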